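Hang the keyhole shelf beside the hob and put the salt pot on it

ROBOT

A 6-joint arm with a two-finger parallel gripper is mounted at the origin on the work surface. World frame = base frame: x ahead of the robot, y to its left, z up, the work surface at z = 0. Lengths are in m, angles in rad, forces in N, time in s.
With the tool pointing down it reaches from about 0.35 to 0.975 m from the base axis. Payload 17.4 kg.
Tool frame: the origin (TCP) lies on the centre line of the jaws, within the pads' length; the fingertips stand 17 mm ahead of it and the grasp point (between the pads) lies 2 mm behind it; z points along the fingers, y is the direction in which the jaws open and shut (so a half turn about z gives the same grasp; the last joint's range is limited). The gripper opens to 85 mm and grips with 20 to 120 N. Pads are 22 mm wide; open, the fingers measure 114 mm over their backs; the gripper's body (76 mm by 85 mm) begins 54 mm behind the grasp point. The pads swing forward as they close: fully open they stand 13 mm farther back than shut.
Start: joints at [1.158, 0.116, 1.442, -0, 1.584, -0.038], TCP at [0.247, 0.628, 0.248] pointing down, gripper open.
Joint ranges: [-2.83, 2.83], [-0.83, 2.19], [0.07, 2.5], [-1.14, 4.28], [0.01, 3], [-2.97, 2.97]. Speed limits (rad/s): [1.89, 1.89, 2.22, 3.14, 3.14, 3.14].

INTERFACE

Orientations are given as a unit quaternion [x, y, z, w].
In Python, from station import manip gives the robot as it stands.
- The arm moves only by the tool apply_moves, never from a script. Its argument "series" is a list that holds one entry, the list of rows, each a list of 7 numbers: the shift along the tool's x, y, z in m, then the turn, a rotation vector about the tool's x, y, z in rad, then the gripper's target within -1 to 1 (fully open at 1, half-way at 0, shut at -1). A call has 1 to 20 rows; each row is the pose to reach, as a shift and turn from the pose commanded when the call began, along the tool's axes at that moment; what a row does not reach only later rows make up. A row lasts 1/10 s, in which the tool goes at most 50 mm and 8.59 degrees, less where a joint would pass 70% of its speed; a pose out of reach is approached as far as the arm can. A call with a gripper value outside its range is refused whole. The fingers move at their own pace and stop on an object; "grip_force" is the grip in N (left out, the last holds). Time passes only in rows, so rows that repeat a pose let the fingers close. It gives the time, the measured TCP pose, the force and the opening at its end, in the units of the state.
- manip.observe(): the state, without advancing time (a new reading comes with each control period).
- manip.get_image(name): name is "scene" or "side" or "wrist"; returns a dict with "color" (420x560x3 uint8, red, green, blue), "z_map" (420x560 float32, m along the optical axis (not along the pixel's ray), 0 where there is no reading), "vertical_fov" (degrees; the focal length in pixels is half the picture's height over the tangent of half this angle, whatever the lens; pixels are square), "cx", "cy" (the principal point, pixels), "T" (4x4, takes a point from camera to world coordinates); the wrist camera has in their place "hand_eye" (4x4, takes a point from camera to tool coordinates, whose origin is the TCP and whose axes are the flange's). Camera axes: x right, y down, z forward; pixel columns grow to the right and rows downward; lengths in m; the calibration is good to about 2 mm. The wrist camera is an equidistant fisheye: a pixel r from the principal point sees the ray r / f radians off the axis. A picture is of the moment at which its call begins: read the wrist's pose just before it.
- manip.sign_off(): hands the job in, once; it reports no verdict.
The state is a dict: "t": time; "joint_positions": joint angles; "joint_velocities": joint speeds; "joint_torque": joint torques, N m; "eef_pos": TCP position; "tcp_rot": TCP orientation; "ft_force": force on the tool from outside, world axes, zero at the start; "wrist_torque": the same for the moment, N m; "width": opening from 0.0 (shut) to 1.0 (fully open).
Only numpy, scipy, OpenCV 4.12 (cv2) and the standard library are available. Lean on these libraries where they do the work, as an engineer would, in place of code of your own. Each camera call takes 0.05 s, during which the arm holds its last target.

TASK

Hang the small wooden shelf on the splash guard: pass both of its keyholes over the two headed studs, then slide it down until it is fully home behind the stud heads. Then set the white salt pot upright in the hung shelf's tray, gently, and let go. Leave the saucepan, lid, timer and spatula where they are.

Things in the scene. Friction and masses are not known exactly. Their poses are not given: they have to be found in the camera images.
- shelf: Loose plywood shelf, standing upright on the hob on its tray. Origin: middle of the lower edge of the back face; x points out of the back (towards the wall when hung), y along its width, z up. Back plate 160 mm wide, 8 mm thick (x -8 to 0), 130 mm high, with a grip tab on top, two keyholes through it and a tray in front of it. About 0.34 kg, centre of mass about 45 mm in front of the back face
- tab (a point): Grip point on the shelf's tab, (-4, 0, 172) mm in the shelf's frame. The tab rises from the middle of the plate's top: 60 mm wide (y), 8 mm thick (x -8 to 0), z 130 to 195 mm; pinch it from above across its thickness. Axes as the shelf
- tray (a point): Middle of the tray's floor, (-74, 0, 8) mm in the shelf's frame. Tray: x -140 to -8, y -80 to 80 mm, floor 8 mm thick, rim 7 mm thick up to z = 18 mm on the front and two sides. Axes as the shelf
- hole_l (a point): Centre of the round part (26 mm wide) of the keyhole at y = +50: (-4, 50, 70) mm in the shelf's frame, mid-thickness. A slot 12 mm wide runs up from it and ends at z = 106 mm
- hole_r (a point): Same for the keyhole at y = -50: (-4, -50, 70) mm in the shelf's frame
- seat_l (a point): Point in the slot above hole_l where the axis of stud_l lies when fully home: (-4, 50, 102) mm in the shelf's frame, 32 mm above the hole's centre
- seat_r (a point): Same for stud_r: (-4, -50, 102) mm in the shelf's frame
- guard: Tiled splash guard, upright panel fixed on the hob, 280 wide, 22 thick, 165 mm high, foot behind. Origin: middle of the lower edge of its front face, on the hob; x into the panel, y along its width, z up. Two headed studs on its front. Hung shelf: same axes, back on the front face, origin at (0, 0, 40) mm here, leaning forward up to 2 degrees, its tab clear above the panel
- stud_l (a point): On the axis of the horizontal steel stud at y = +50, 4 mm in front of the panel: (-4, 50, 142) mm in the guard's frame, same axes. Shank 8 mm thick and 12 mm long, then a round head 18 mm wide, 5 mm thick: 17 mm out in all
- stud_r (a point): Same on the stud at y = -50: (-4, -50, 142) mm in the guard's frame
- pot: Open white ceramic salt pot, loose, straight round wall 54 mm in outer diameter, 4 mm thick, 70 mm high, about 0.2 kg. Origin at the centre of its underside, z up.
- hob: Black glass hob, fixed: a slab 600 x 960 mm, 6 mm thick, lying on the worktop, on which everything stands. Origin at the centre of its underside; its top is at z = 6 mm.
- saucepan: Bystander: stainless saucepan 140 mm wide, 95 mm high, with a long black handle to its +x reaching 230 mm from the centre, 103 mm high. Origin at the centre of its underside.
- lid: Bystander: dark silicone lid 124 mm wide, 26 mm high with its knob. Origin at the centre of its underside.
- timer: Bystander: round plastic kitchen timer 72 mm wide, 52 mm high with a dial on top. Origin at the centre of its underside.
- spatula: Bystander: wooden spatula about 200 mm long, lying flat along its x, low. Origin under its middle.
Mind the look-alikes: they are no part of the job. Of the things shaped like the shelf, the plywood one is meant. What is shaped like the pot but red is not meant.

How it is judged:
By the outcome, as a careful person would: the job done as asked, in the order asked, and still so for the second after the job is handed in, with the robot touching nothing.
It also fails if it takes over 64 s, if anything falls off the work surface, if the arm or the gripper's body presses on something with over 40 N, if the wrist force passes 120 N, or if a joint passes its speed limit or range.

## Working session

There is one attempt and no reset: what is moved stays moved. The work goes in short steps, Python scripts to look and compute and a tool call to move; the robot and the scene stay as the last step left them, time stands still between calls to the robot, and variables do not carry over. Pictures are saved under pics/ and viewed, and the job is handed in when it is done.

Besides the shell and the picture viewer there is one more tool, called after ">>>" in YAML: its name, and indented under it one key for each argument. apply_moves: Moves the arm, as the interface text tells. Its arguments: {"type":"object","properties":{"series":{"type":"array","items":{"type":"array","items":{"type":"array","items":{"type":"number"}}}},"grip_force":{"type":"number"}},"required":["series"]}

```bash
ls; mkdir -p pics
cat > h.py <<'E'
import numpy as np, cv2, json
from scipy.spatial.transform import Rotation as R
from station import manip
def cam(n):
    s=manip.observe(); d=manip.get_image(n); d['s']=s
    H=d['color'].shape[0]; d['f']=H/2/np.tan(np.radians(d['vertical_fov'])/2)
    if 'T' not in d:
        Tt=np.eye(4);Tt[:3,:3]=R.from_quat(s['tcp_rot']).as_matrix();Tt[:3,3]=s['eef_pos'];d['T']=Tt@d['hand_eye'];d['fish']=1
    else: d['fish']=0
    return d
def save(d,n,crop=None,k=1):
    im=d['color'][:,:,::-1]
    if crop: x0,y0,x1,y1=crop; im=im[y0:y1,x0:x1]
    im=cv2.resize(im,None,fx=k,fy=k,interpolation=cv2.INTER_CUBIC); cv2.imwrite('pics/'+n,im)
def pts(d):
    Z=d['z_map']; v,u=np.indices(Z.shape); x=(u-d['cx'])/d['f'];y=(v-d['cy'])/d['f']
    if d['fish']:
        r=np.hypot(x,y); k=np.where(r>1e-9,np.tan(r)/np.maximum(r,1e-9),1); x=x*k;y=y*k
    P=np.stack([x*Z,y*Z,Z],-1); W=P@d['T'][:3,:3].T+d['T'][:3,3]; W[Z<=0]=np.nan; return W
E
python3 - <<'E'
from h import *
s=manip.observe(); print({k:np.round(v,3) for k,v in s.items()})
for n in ['scene','side','wrist']:
    d=cam(n); save(d,n+'0.png',k=1.4); np.save(n+'0.npy',pts(d)); print(n,d['f'],d['cx'],d['cy'],np.round(d['T'],3).tolist())
E
```

```text
pics
{'t': np.float64(0.0), 'joint_positions': array([ 1.158,  0.116,  1.442, -0.   ,  1.584, -0.038]), 'joint_velocities': array([-0.   ,  0.001, -0.002, -0.002,  0.001,  0.001]), 'joint_torque': array([-3.0000e-03, -7.3200e+01, -6.3248e+01, -0.0000e+00,  7.0000e-03,
        0.0000e+00]), 'eef_pos': array([0.247, 0.628, 0.248]), 'tcp_rot': array([ 0.186,  0.982, -0.001, -0.   ]), 'ft_force': array([-0.224,  0.102,  0.319]), 'wrist_torque': array([-0.031, -0.038,  0.02 ]), 'width': np.float64(0.999)}
scene 397.3207311410408 285.74825397352845 213.8128837603519 [[0.758, 0.437, -0.485, 1.051], [0.652, -0.528, 0.544, -0.71], [-0.019, -0.729, -0.685, 0.904], [0.0, 0.0, 0.0, 1.0]]
side 519.6260335663712 286.4269851753265 210.1970066470861 [[0.921, -0.281, 0.271, 0.127], [-0.39, -0.652, 0.65, -1.012], [-0.006, -0.704, -0.71, 1.088], [0.0, 0.0, 0.0, 1.0]]
wrist 325.19226210127806 284.26649549590417 210.2163783980896 [[0.366, 0.888, 0.277, 0.177], [0.93, -0.35, -0.109, 0.657], [-0.0, 0.298, -0.955, 0.373], [0.0, 0.0, 0.0, 1.0]]
```

View pics/scene0.png

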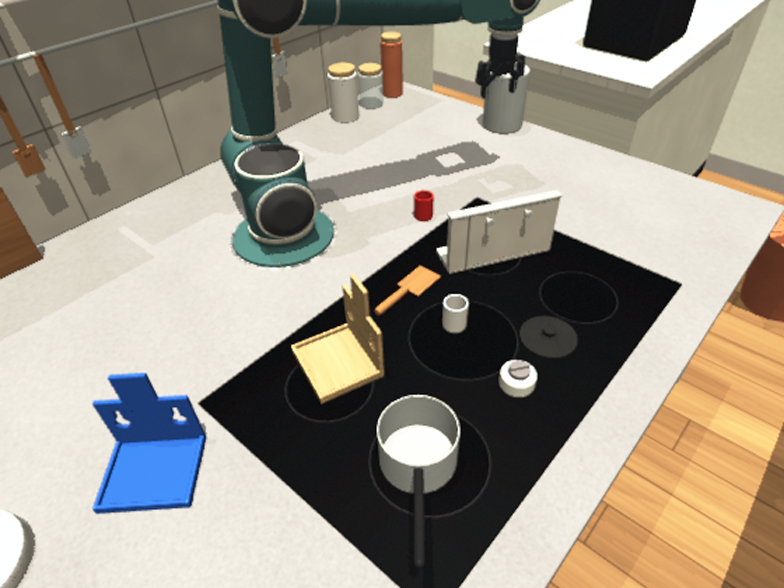

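View pics/side0.png

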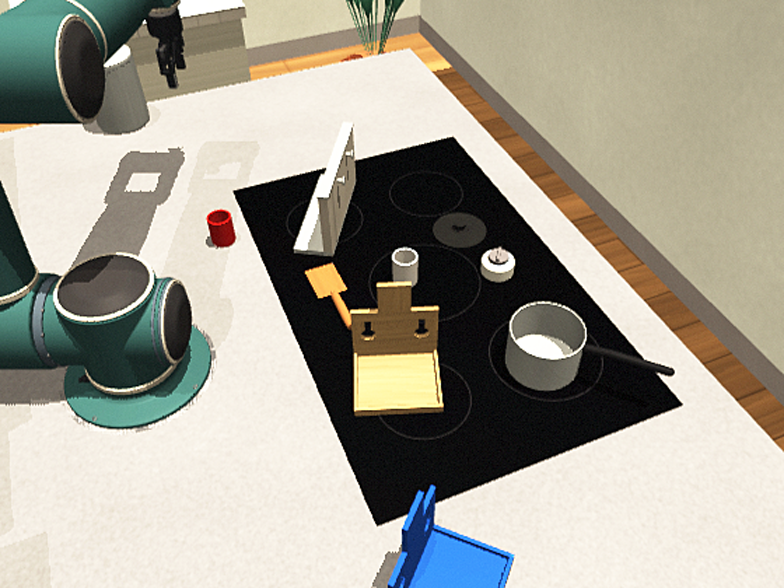

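View pics/wrist0.png

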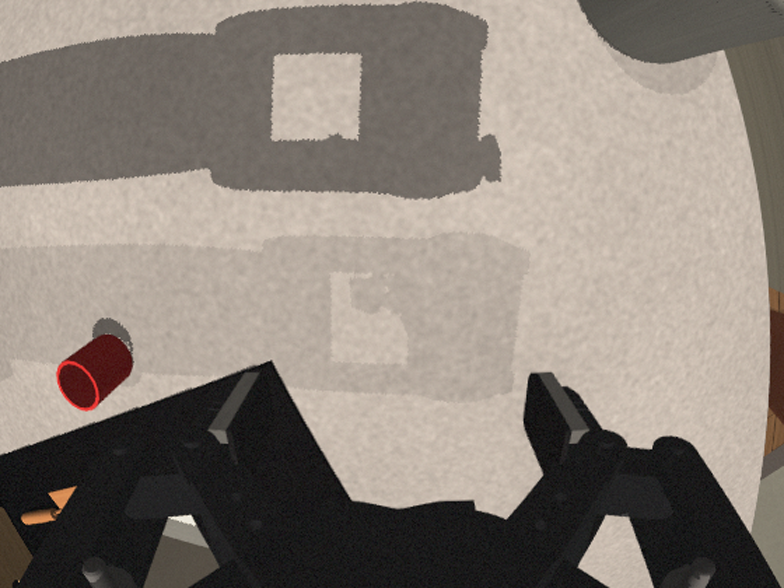

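Shelf-shaped things in the side picture are the plywood one (395,350) and the blue one (455,560). The plywood one on the hob is meant. Pot-shaped things are the white one (404,265) and the red one (221,228). The white one is meant. I'll confirm both in an enlarged crop and measure.

Run:
```python
from h import *
d=cam('side'); save(d,'side1.png',(190,80,390,310),2.6)
d=cam('scene'); save(d,'scene1.png',(200,130,410,300),3.5)
```

```text
(no output)
```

View pics/side1.png

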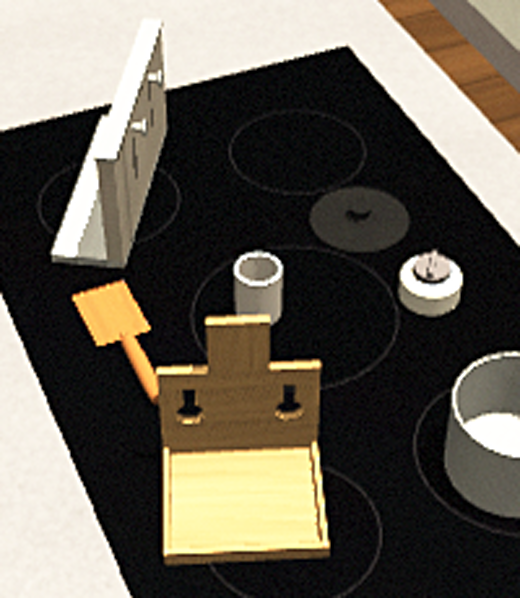

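View pics/scene1.png

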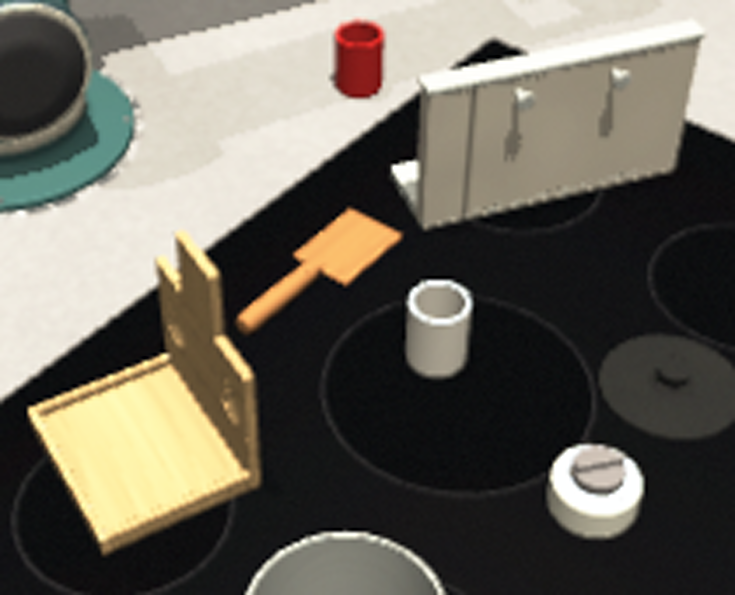

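Confirmed: the plywood shelf has its tray toward the side camera, at crop (245,460), and the white pot is at crop (258,285). The guard's studs face the scene camera at crop (523,100) and (619,80). Next I'll measure poses from the depth.

Run:
```python
from h import *
A=np.load('scene0.npy');B=np.load('side0.npy')
def wp(W,x,y): return np.round(W[int(round(y)),int(round(x))],4)
S=lambda x,y:(200+x/3.5,130+y/3.5)
D=lambda x,y:(190+x/2.6,80+y/2.6)
print('guard front');
for p in [(450,140),(480,190),(560,150),(660,140),(580,100),(430,200),(680,60)]: print(p,wp(A,*S(*p)))
print('guard top'); 
for p in [(430,80),(560,57),(690,33)]: print(wp(A,*S(*p)))
print('studs'); 
for p in [(523,100),(619,80)]: print(wp(A,*S(*p)))
print('shelf front');
for p in [(240,345),(240,390),(170,430),(310,430),(240,440),(215,330),(262,330)]: print(p,wp(B,*D(*p)))
print('shelf tray');
for p in [(180,470),(310,470),(240,500),(180,535),(310,535)]: print(p,wp(B,*D(*p)))
print('pot rim/hob');
for p in [(258,254),(236,270),(281,270),(258,295),(258,350)]: print(p,wp(B,*D(*p)))
# segment clouds
for nm,W in [('A',A),('B',B)]:
    x,y,z=W[...,0],W[...,1],W[...,2]
    np.save(nm+'x.npy',W)
    m=(z>.03)&(z<.4)&(x>.2)&(x<1.0)&(y>-.6)&(y<.6)
    n,l,st,c=cv2.connectedComponentsWithStats(m.astype(np.uint8))
    for i in range(1,n):
        if st[i,4]>60:
            q=W[l==i]; print(nm,st[i],np.round(q.min(0),3),np.round(q.max(0),3))
```

```text
guard front
(450, 140) [0.4606 0.1719 0.1098]
(480, 190) [0.4745 0.2064 0.0361]
(560, 150) [0.5214 0.2723 0.0675]
(660, 140) [0.579  0.3733 0.049 ]
(580, 100) [0.5263 0.2916 0.1175]
(430, 200) [0.45   0.1585 0.0403]
(680, 60) [0.5823 0.3693 0.1488]
guard top
[0.4414 0.1597 0.1751]
[0.5093 0.2699 0.1734]
[0.5827 0.3796 0.1751]
studs
[0.5058 0.2154 0.1502]
[0.5555 0.3059 0.1468]
shelf front
(240, 345) [ 0.4633 -0.1762  0.1705]
(240, 390) [ 0.4644 -0.1714  0.1032]
(170, 430) [ 0.3948 -0.1526  0.0562]
(310, 430) [ 0.5306 -0.1972  0.0415]
(240, 440) [ 0.4631 -0.1722  0.0295]
(215, 330) [ 0.4443 -0.1649  0.1886]
(262, 330) [ 0.4855 -0.181   0.1871]
shelf tray
(180, 470) [ 0.3956 -0.1749  0.0148]
(310, 470) [ 0.5177 -0.2269  0.0142]
(240, 500) [ 0.4375 -0.2332  0.0151]
(180, 535) [ 0.3677 -0.2477  0.0097]
(310, 535) [ 0.4832 -0.3018  0.0153]
pot rim/hob
(258, 254) [0.5732 0.0371 0.073 ]
(236, 270) [0.5418 0.0227 0.0727]
(281, 270) [0.5861 0.0011 0.0748]
(258, 295) [ 0.5536 -0.0085  0.0595]
(258, 350) [ 0.4814 -0.178   0.1577]
A [339  28  24  43 427] [0.208 0.552 0.247] [0.277 0.6   0.4  ]
A
[... 269 characters left out ...]
A [357 257  26  22 447] [ 0.721 -0.071  0.03 ] [ 0.791 -0.002  0.062]
A [  77  266   68   46 1784] [ 0.29 -0.6   0.03] [ 0.382 -0.513  0.2  ]
A [ 269  282   59  124 2471] [ 0.643 -0.471  0.03 ] [ 0.861 -0.224  0.114]
B [107  11  22  53 600] [0.211 0.55  0.24 ] [0.276 0.6   0.4  ]
B [ 226   88   28   90 1428] [0.429 0.143 0.03 ] [0.594 0.399 0.176]
B [148 150  19  21 305] [0.212 0.274 0.03 ] [0.265 0.334 0.073]
B [344 176  24  20 332] [ 0.721 -0.073  0.03 ] [ 0.793 -0.001  0.06 ]
B [ 250  178   63   74 2484] [ 0.387 -0.204  0.03 ] [0.59  0.044 0.203]
B [ 361  216  121   59 2443] [ 0.642 -0.473  0.03 ] [ 0.862 -0.224  0.113]
B [285 347  26  69 893] [ 0.292 -0.6    0.03 ] [ 0.384 -0.516  0.199]
```

```bash
cat > fit.py <<'E'
from h import *
from scipy.optimize import least_squares
def sdbox(p,lo,hi):
    c=(np.array(lo)+hi)/2;h=(np.array(hi)-lo)/2;q=np.abs(p-c)-h
    return np.linalg.norm(np.maximum(q,0),axis=1)+np.minimum(q.max(1),0)
SH=[((-.008,-.08,0),(0,.08,.13)),((-.008,-.03,.13),(0,.03,.195)),((-.14,-.08,0),(-.008,.08,.008)),((-.14,-.08,0),(-.133,.08,.018)),((-.14,-.08,0),(-.008,-.073,.018)),((-.14,.073,0),(-.008,.08,.018))]
GU=[((0,-.14,0),(.022,.14,.165)),((-.017,.046,.138),(0,.054,.146)),((-.017,-.054,.138),(0,-.046,.146)),((-.017,.041,.133),(-.012,.059,.151)),((-.017,-.059,.133),(-.012,-.041,.151))]
def sd(p,boxes): return np.min([sdbox(p,*b) for b in boxes],axis=0)
def fit(W,boxes,x0,zfix=None,zmin=.01,rad=.3,free6=False):
    P=W.reshape(-1,3);P=P[np.isfinite(P).all(1)]
    def loc(v,P):
        Rm=R.from_euler('ZYX',[v[2],v[4] if len(v)>4 else 0,v[5] if len(v)>5 else 0]).as_matrix(); return (P-[v[0],v[1],v[3]])@Rm
    v=np.array(x0,float)
    for tol in (.03,.015,.008,.006):
        d=sd(loc(v,P),boxes); Q=P[(np.abs(d)<tol)&(P[:,2]>zmin)]
        if zfix is None: v=least_squares(lambda v:sd(loc(v,Q),boxes),v,loss='soft_l1',f_scale=.002).x
        else:
            r=least_squares(lambda w:sd(loc(np.r_[w[:3],zfix],Q),boxes),v[:3],loss='soft_l1',f_scale=.002);v=np.r_[r.x,zfix]
    d=sd(loc(v,Q),boxes);return v,len(Q),np.median(np.abs(d))
def fitpot(W,x0,zlo=.02,zhi=.085):
    P=W.reshape(-1,3);P=P[np.isfinite(P).all(1)];v=np.array(x0,float)
    for tol in (.02,.006,.004):
        r=np.hypot(P[:,0]-v[0],P[:,1]-v[1]);Q=P[(np.abs(r-.027)<tol)&(P[:,2]>zlo)&(P[:,2]<zhi-.01)]
        v=least_squares(lambda w:np.hypot(Q[:,0]-w[0],Q[:,1]-w[1])-.027,v,loss='soft_l1',f_scale=.002).x
    return v,len(Q)
E
python3 - <<'E'
from fit import *
A=np.load('scene0.npy');B=np.load('side0.npy')
for n,W in (('scene',A),('side',B),('both',np.r_[A.reshape(-1,3),B.reshape(-1,3)])):
    for z in (.006,None):
        v,k,e=fit(W,SH,[.465,-.17,np.radians(72),.006],z); print(n,'shelf',np.round(v[:2],4),np.degrees(v[2]).round(2),v[3].round(4),k,e.round(4))
        v,k,e=fit(W,GU,[.515,.272,np.radians(149),.006],z,zmin=.03); print(n,'guard',np.round(v[:2],4),np.degrees(v[2]).round(2),v[3].round(4),k,e.round(4))
    print(n,'pot',fitpot(W,[.563,.015]))
s=manip.observe();print(R.from_quat(s['tcp_rot']).as_matrix().round(3))
E
```

```text
scene shelf [ 0.4625 -0.1648] 69.86 0.006 3063 0.0012
scene guard [0.517  0.2705] 149.16 0.006 2936 0.0015
scene shelf [ 0.4625 -0.1648] 69.82 0.0081 3076 0.0008
scene guard [0.5171 0.2705] 149.15 0.0087 2941 0.0012
scene pot (array([0.5613343 , 0.01636741]), 296)
side shelf [ 0.4649 -0.1658] 70.05 0.006 4617 0.0014
side guard [0.5197 0.2689] 149.11 0.006 1424 0.0008
side shelf [ 0.4654 -0.1659] 70.08 0.0049 4615 0.0012
side guard [0.5198 0.2689] 149.1 0.0052 1424 0.0008
side pot (array([0.56364127, 0.01458836]), 332)
both shelf [ 0.4629 -0.165 ] 69.95 0.006 7682 0.0013
both guard [0.5178 0.2701] 149.21 0.006 4354 0.0017
both shelf [ 0.4628 -0.165 ] 69.95 0.0071 7693 0.0013
both guard [0.5178 0.2701] 149.21 0.0074 4350 0.0017
both pot (array([0.56241849, 0.01556213]), 621)
[[-0.931  0.366 -0.   ]
 [ 0.366  0.931 -0.   ]
 [ 0.    -0.001 -1.   ]]
```

```bash
cat > mv.py <<'E'
from h import *
def Rdown(yaw): # tool y at world yaw (deg), z down
    a=np.radians(yaw); y=np.array([np.cos(a),np.sin(a),0]); z=np.array([0,0,-1.]); return np.c_[np.cross(y,z),y,z]
def rel(pos,yaw,s=None):
    s=s or manip.observe(); R0=R.from_quat(s['tcp_rot']).as_matrix()
    t=R0.T@(np.array(pos)-s['eef_pos']); w=R.from_matrix(R0.T@Rdown(yaw)).as_rotvec()
    print('shift',t.round(4),'turn',w.round(4),'| t',round(float(s['t']),2),'F',np.round(s['ft_force'],1),'M',np.round(s['wrist_torque'],2),'w',round(float(s['width']),3),'pos',np.round(s['eef_pos'],4)); return t,w
E
python3 - <<'E'
from mv import *
rel((.462,-.169,.26),-110.05)
rel((.40,0.1,.26),-20)
E
```

```text
shift [-0.4918 -0.6631 -0.0117] turn [-1.0000e-04  8.0000e-04  3.1168e+00] | t 0.25 F [-0.2  0.1  0.2] M [0.04 0.03 0.  ] w 0.999 pos [0.2471 0.6281 0.248 ]
shift [-0.3356 -0.4355 -0.0118] turn [-5.0000e-04  4.0000e-04  1.5451e+00] | t 0.25 F [-0.2  0.1  0.2] M [0.04 0.03 0.  ] w 0.999 pos [0.2471 0.6281 0.248 ]
```

>>> apply_moves:
  series:
    - [[-0.02,-0.027,-0.001,0,0,0.12,1],[-0.045,-0.06,-0.001,0,0,0.25,1],[-0.07,-0.095,-0.012,0,0,0.39,1],[-0.095,-0.128,-0.012,0,0,0.53,1],[-0.12,-0.162,-0.012,0,0,0.67,1],[-0.145,-0.195,-0.012,0,0,0.81,1],[-0.17,-0.229,-0.012,0,0,0.95,1],[-0.195,-0.263,-0.012,0,0,1.09,1],[-0.22,-0.297,-0.012,0,0,1.23,1],[-0.245,-0.33,-0.012,0,0,1.37,1],[-0.27,-0.364,-0.012,0,0,1.51,1],[-0.295,-0.398,-0.012,0,0,1.65,1],[-0.32,-0.431,-0.012,0,0,1.79,1],[-0.345,-0.465,-0.012,0,0,1.93,1],[-0.37,-0.499,-0.012,0,0,2.07,1],[-0.395,-0.532,-0.012,0,0,2.21,1],[-0.42,-0.566,-0.012,0,0,2.35,1],[-0.445,-0.6,-0.012,0,0,2.49,1],[-0.47,-0.633,-0.012,0,0,2.63,1],[-0.492,-0.663,-0.012,0,0,2.77,1]]

```text
t: 2.25
eef_pos: [0.4623, -0.171, 0.2603]
tcp_rot: [1.0, -0.005, 0.0, 0.0]
ft_force: [0.8, 0.1, 0.2]
width: 1.0
```

Run:
```python
from mv import *
rel((.4623,-.1691,.26),-110.05)
rel((.4623,-.1691,.176),-110.05)
print(manip.observe()['joint_positions'].round(3))
```

```text
shift [-0.     -0.0019  0.0003] turn [ 0.000e+00 -2.000e-04  3.402e-01] | t 2.25 F [0.8 0.1 0.2] M [ 0.01 -0.01 -0.02] w 1.0 pos [ 0.4623 -0.171   0.2603]
shift [-0.0001 -0.0019  0.0843] turn [ 0.000e+00 -2.000e-04  3.402e-01] | t 2.25 F [0.8 0.1 0.2] M [ 0.01 -0.01 -0.02] w 1.0 pos [ 0.4623 -0.171   0.2603]
[-0.406 -0.291  1.803  0.     1.629  1.174]
```

>>> apply_moves:
  series:
    - [[0,-0.001,0,0,0,0.12,1],[0,-0.002,0,0,0,0.24,1],[0,-0.002,0.0,0,0,0.34,1],[0,-0.002,0.0,0,0,0.34,1],[0,-0.002,0.0,0,0,0.34,1]]

```text
t: 2.75
eef_pos: [0.4622, -0.1669, 0.2603]
tcp_rot: [0.986, -0.169, 0.0, 0.0]
ft_force: [0.0, -0.2, -0.1]
width: 1.0
```

Run:
```python
from mv import *
rel((.4623,-.1691,.176),-110.05)
d=cam('wrist'); save(d,'w1.png',k=1.4); np.save('w1.npy',pts(d))
d=cam('side'); save(d,'s1.png',(200,60,400,300),2.5)
print(manip.observe()['joint_positions'].round(3))
```

```text
shift [0.0008 0.002  0.0843] turn [-0.     -0.      0.0099] | t 2.75 F [ 0.  -0.2 -0.1] M [-0.01 -0.09  0.01] w 1.0 pos [ 0.4622 -0.1669  0.2603]
[-0.398 -0.294  1.806 -0.     1.63   1.513]
```

View pics/w1.png

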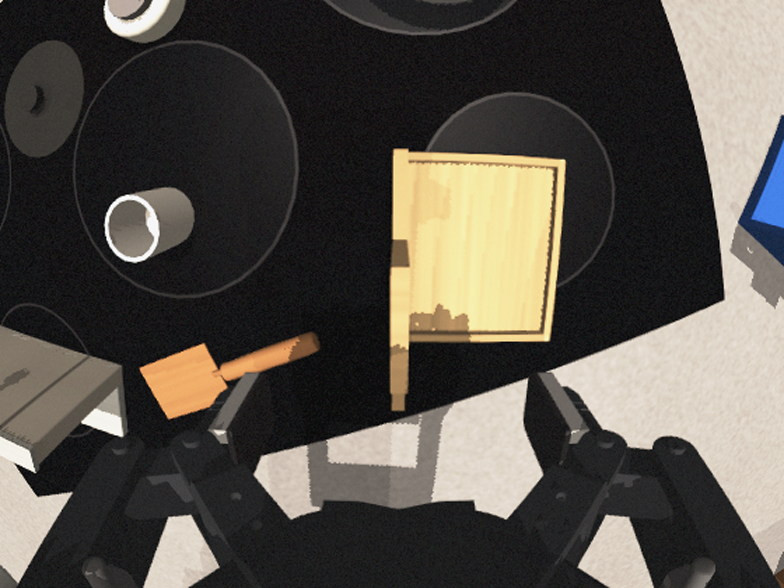

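View pics/s1.png

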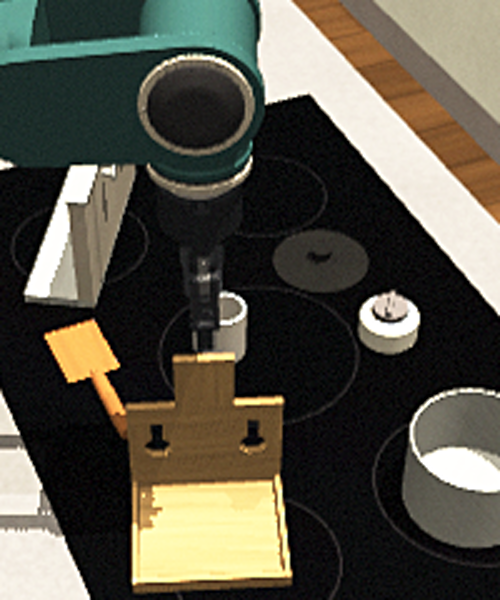

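Wrist picture: the tab at (400,330-405) sits midway between the pads at (238,410) and (548,410). I'll descend and close.

>>> apply_moves:
  series:
    - [[0.001,0.002,0.02,0,0,0.01,1],[0.001,0.002,0.045,0,0,0.01,1],[0.001,0.002,0.07,0,0,0.01,1],[0.001,0.002,0.084,0,0,0.01,1],[0.001,0.002,0.084,0,0,0.01,0.2],[0.001,0.002,0.084,0,0,0.01,-0.3],[0.001,0.002,0.084,0,0,0.01,-0.6],[0.001,0.002,0.084,0,0,0.01,-0.75],[0.001,0.002,0.084,0,0,0.01,-1],[0.001,0.002,0.084,0,0,0.01,-1],[0.001,0.002,0.084,0,0,0.01,-1],[0.001,0.002,0.084,0,0,0.01,-1],[0.001,0.002,0.084,0,0,0.01,-1],[0.001,0.002,0.084,0,0,0.01,-1]]
  grip_force: 70

```text
t: 4.25
eef_pos: [0.4626, -0.1691, 0.1765]
tcp_rot: [0.984, -0.176, 0.0, -0.0]
ft_force: [1.0, 3.4, 3.0]
width: 0.083
```

Run:
```python
from mv import *
rel((.4623,-.1691,.176),-110.05)
d=cam('side'); save(d,'s2.png',(200,100,400,300),2.9)
```

```text
shift [-0.0003  0.0001  0.0005] turn [-0.0002 -0.0002 -0.0032] | t 4.25 F [1.  3.4 3. ] M [ 0.54 -0.11  0.01] w 0.083 pos [ 0.4626 -0.1691  0.1765]
```

View pics/s2.png

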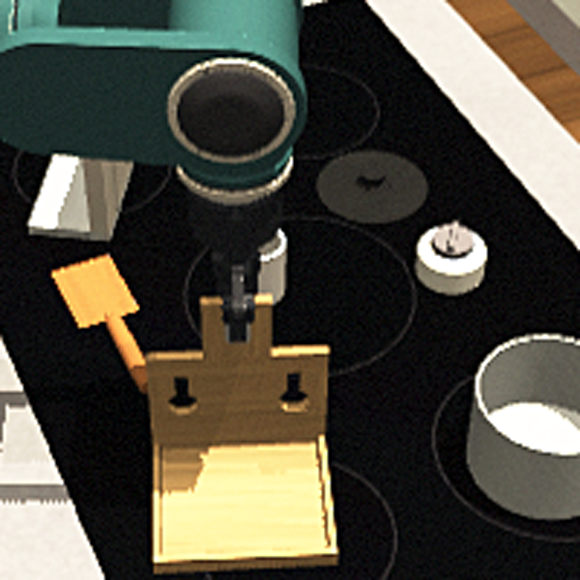

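Run:
```python
from mv import *
rel((.5733,.2369,.296),-30.85)
```

```text
shift [-0.0365 -0.4192 -0.1194] turn [-0.0000e+00 -3.0000e-04 -1.3855e+00] | t 4.3 F [0.2 3.4 3.1] M [ 0.51 -0.07  0.03] w 0.083 pos [ 0.4626 -0.1691  0.1765]
```

>>> apply_moves:
  series:
    - [[0,0,-0.005,0,0,0,-1],[0,0,-0.015,0,0,0,-1],[0,0,-0.03,0,0,0,-1],[0,0,-0.05,0,0,0,-1],[0,0,-0.07,0,0,0,-1],[0,0,-0.09,0,0,0,-1],[0,-0.005,-0.105,0,0,-0.02,-1],[-0.001,-0.015,-0.115,0,0,-0.06,-1],[-0.002,-0.03,-0.12,0,0,-0.12,-1],[-0.004,-0.05,-0.12,0,0,-0.19,-1],[-0.006,-0.075,-0.12,0,0,-0.27,-1],[-0.009,-0.1,-0.12,0,0,-0.35,-1],[-0.011,-0.125,-0.12,0,0,-0.43,-1],[-0.013,-0.15,-0.12,0,0,-0.51,-1],[-0.015,-0.175,-0.12,0,0,-0.59,-1],[-0.017,-0.2,-0.12,0,0,-0.67,-1],[-0.019,-0.225,-0.12,0,0,-0.75,-1],[-0.021,-0.25,-0.12,0,0,-0.83,-1],[-0.023,-0.275,-0.12,0,0,-0.91,-1],[-0.026,-0.3,-0.12,0,0,-0.99,-1]]

```text
t: 6.3
eef_pos: [0.5418, 0.1232, 0.2962]
tcp_rot: [0.949, 0.316, -0.0, -0.0]
ft_force: [-0.4, 0.2, -3.1]
width: 0.082
```

Run:
```python
from mv import *
rel((.5733,.2369,.296),-30.85)
```

```text
shift [ 0.0934 -0.0722  0.0002] turn [-0.0005  0.0005 -0.3897] | t 6.3 F [-0.4  0.2 -3.1] M [0.12 0.11 0.04] w 0.082 pos [0.5418 0.1232 0.2962]
```

>>> apply_moves:
  series:
    - [[0.018,-0.014,0,0,0,-0.08,-1],[0.036,-0.028,0,0,0,-0.16,-1],[0.053,-0.041,0,0,0,-0.23,-1],[0.068,-0.053,0,0,0,-0.29,-1],[0.08,-0.062,0,0,0,-0.34,-1],[0.088,-0.068,0,0,0,-0.37,-1],[0.092,-0.071,0,0,0,-0.385,-1],[0.093,-0.072,0,0,0,-0.39,-1],[0.093,-0.072,0,0,0,-0.39,-1],[0.093,-0.072,0,0,0,-0.39,-1],[0.093,-0.072,0,0,0,-0.39,-1]]

```text
t: 7.4
eef_pos: [0.5738, 0.234, 0.2965]
tcp_rot: [0.871, 0.491, 0.0, 0.0]
ft_force: [-1.3, 0.7, -3.5]
width: 0.088
```

```bash
python3 - <<'E'
from mv import *
rel((.5733,.2369,.296),-30.85)
for n in ('scene','side'):
    d=cam(n); save(d,n+'2.png',k=1.4); np.save(n+'2.npy',pts(d))
E
cat > held.py <<'E'
from fit import *
import sys
k=sys.argv[1]; s=manip.observe()
A=np.load('scene%s.npy'%k);B=np.load('side%s.npy'%k)
p=np.array(s['eef_pos']); Rt=R.from_quat(s['tcp_rot']).as_matrix(); yx=Rt[:,1]; yaw=np.arctan2(yx[1],yx[0])+np.pi
o=p+[.004*np.cos(yaw),.004*np.sin(yaw),-.170]
print('expected',o.round(4),np.degrees(yaw).round(2))
for n,W,g in (('scene',A,(.517,.2705)),('side',B,(.5197,.2689))):
    W=W.reshape(-1,3)
    L=(W-o)@R.from_euler('z',yaw).as_matrix()
    W=W[(L[:,2]<.155)|(np.abs(L[:,1])>.014)] # drop fingers
    for x0 in ([*o[:2],yaw,o[2]],[*o[:2],yaw,o[2],0,0]):
        v,m,e=fit(W,SH,x0,None); print(n,'shelf',v[:2].round(4),'z',v[3].round(4),'yaw/pitch/roll',np.degrees(v[[2]+list(range(4,len(v)))]).round(2),m,e.round(4))
    d=v[:2]-g; a=np.radians(149.15); print('  in guard frame x,y',(d@[np.cos(a),np.sin(a)]).round(4),(d@[-np.sin(a),np.cos(a)]).round(4))
E
python3 held.py 2
```

```text
shift [ 0.0022 -0.0019  0.0005] turn [ 0.0002 -0.0001 -0.0064] | t 7.4 F [-1.3  0.7 -3.5] M [ 0.1   0.13 -0.01] w 0.088 pos [0.5738 0.234  0.2965]
expected [0.5704 0.2362 0.1265] 148.8
scene shelf [0.5683 0.2344] z 0.1275 yaw/pitch/roll [148.78] 3357 0.001
scene shelf [0.568  0.2345] z 0.1278 yaw/pitch/roll [ 1.4881e+02 -2.1000e-01  9.0000e-02] 3357 0.001
  in guard frame x,y -0.0622 0.0048
side shelf [0.5702 0.2324] z 0.1241 yaw/pitch/roll [148.81] 2116 0.0011
side shelf [0.5698 0.2321] z 0.1243 yaw/pitch/roll [ 1.4885e+02 -1.2000e-01  2.9000e-01] 2115 0.0011
  in guard frame x,y -0.0619 0.0059
```

View pics/scene2.png

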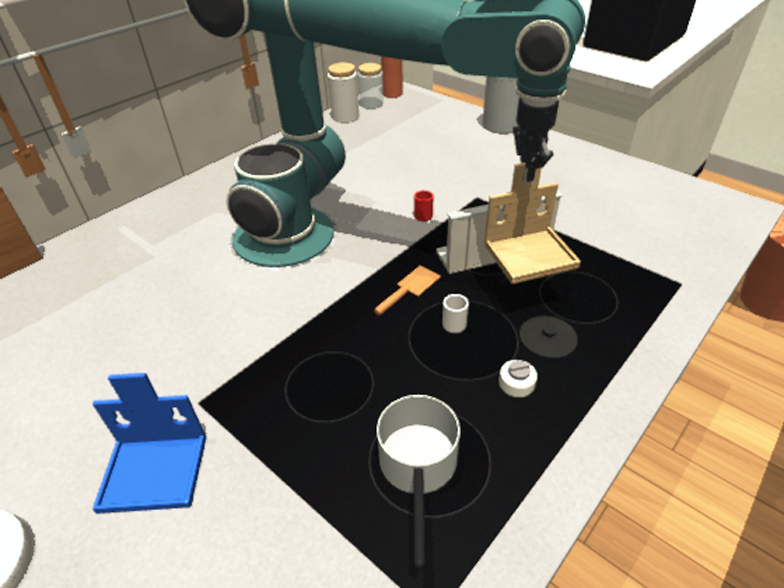

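>>> apply_moves:
  series:
    - [[0.002,0,0.005,0,0,-0.003,-1],[0.004,0,0.015,0,0,-0.006,-1],[0.005,0,0.026,0,0,-0.006,-1],[0.005,0,0.036,0,0,-0.006,-1],[0.005,-0.003,0.043,0,0,-0.006,-1],[0.005,-0.01,0.047,0,0,-0.006,-1],[0.005,-0.018,0.0475,0,0,-0.006,-1],[0.005,-0.026,0.0475,0,0,-0.006,-1],[0.005,-0.03,0.0475,0,0,-0.006,-1],[0.005,-0.032,0.0475,0,0,-0.006,-1],[0.005,-0.032,0.0475,0,0,-0.006,-1],[0.005,-0.032,0.0475,0,0,-0.006,-1]]

```text
t: 8.7
eef_pos: [0.5492, 0.2553, 0.2489]
tcp_rot: [0.87, 0.494, 0.0, 0.0]
ft_force: [0.3, -0.6, -2.9]
width: 0.085
```

```bash
python3 - <<'E'
from mv import *
rel((.5733,.2369,.296),-30.85)
for n in ('scene','side'):
    d=cam(n); save(d,n+'3.png',(310,90,430,210) if n=='scene' else (200,60,350,180),5); np.save(n+'3.npy',pts(d))
E
python3 held.py 3
```

```text
shift [-0.0034  0.0302 -0.0471] turn [ 0.0002 -0.0001  0.0005] | t 8.7 F [ 0.3 -0.6 -2.9] M [ 0.06  0.04 -0.01] w 0.085 pos [0.5492 0.2553 0.2489]
expected [0.5458 0.2573 0.0788] 149.16
scene shelf [0.5433 0.2554] z 0.0801 yaw/pitch/roll [149.3] 3054 0.0011
scene shelf [0.5431 0.2556] z 0.0803 yaw/pitch/roll [ 1.4932e+02 -2.3000e-01  1.0000e-02] 3054 0.0011
  in guard frame x,y -0.03 -0.0005
side shelf [0.5456 0.2535] z 0.0765 yaw/pitch/roll [149.06] 2053 0.0012
side shelf [0.5454 0.2537] z 0.0767 yaw/pitch/roll [ 1.4904e+02 -2.1000e-01  6.0000e-02] 2053 0.0011
  in guard frame x,y -0.0298 -0.0001
```

View pics/scene3.png

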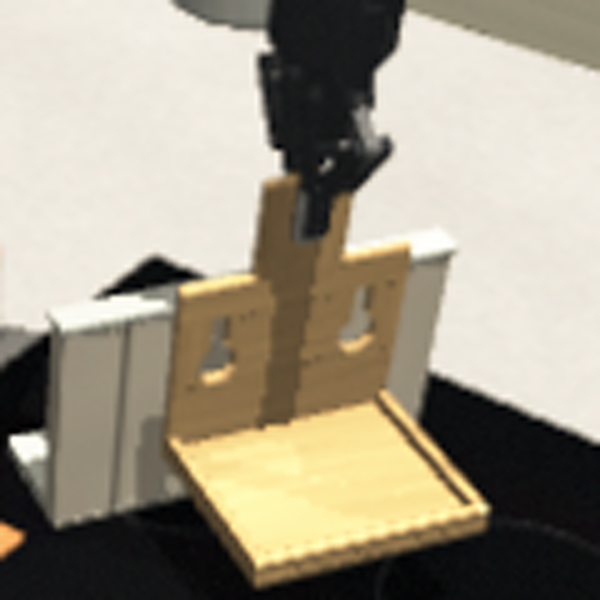

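Run:
```python
from h import *
for f,g,dz in (('scene0.npy',(.517,.2705),.0024),('side0.npy',(.5197,.2689),-.001)):
    W=np.load(f).reshape(-1,3); a=np.radians(149.15); L=(W-[*g,.006+dz])@R.from_euler('z',a).as_matrix()
    m=(L[:,0]<-.009)&(L[:,0]>-.03)&(L[:,2]>.12)&(L[:,2]<.165)&(abs(L[:,1])<.08)
    Q=L[m]
    for s in (1,-1):
        q=Q[Q[:,1]*s>0]; print(f,len(q),q.mean(0).round(4),q.min(0).round(4),q.max(0).round(4))
```

```text
scene0.npy 20 [-0.016   0.0509  0.1429] [-0.0194  0.0399  0.1343] [-0.0092  0.0587  0.1521]
scene0.npy 19 [-0.0162 -0.0494  0.1426] [-0.0188 -0.0571  0.1329] [-0.014  -0.0407  0.1502]
side0.npy 15 [-0.0152  0.0527  0.1422] [-0.0174  0.0448  0.1316] [-0.0122  0.0596  0.1505]
side0.npy 14 [-0.0155 -0.0459  0.144 ] [-0.0181 -0.0527  0.1348] [-0.0105 -0.0398  0.1516]
```

Scene crop: both keyholes, at (217,350) and (357,315), line up in front of the studs, with the stud midpoint about +1 mm in y. I'll advance over the heads.

>>> apply_moves:
  series:
    - [[-0.001,-0.003,0,0,0,0,-1],[-0.001,-0.006,0,0,0,0,-1],[-0.001,-0.009,0,0,0,0,-1],[-0.001,-0.012,0,0,0,0,-1],[-0.001,-0.014,0,0,0,0,-1],[-0.001,-0.016,0,0,0,0,-1],[-0.001,-0.018,0,0,0,0,-1],[-0.001,-0.02,0,0,0,0,-1],[-0.001,-0.02,0,0,0,0,-1]]

```text
t: 9.7
eef_pos: [0.5312, 0.2649, 0.2488]
tcp_rot: [0.87, 0.494, -0.0, -0.0]
ft_force: [-0.2, 0.0, -3.1]
width: 0.084
```

```bash
python3 - <<'E'
from mv import *
rel((.5733,.2369,.296),-30.85)
for n in ('scene','side'):
    d=cam(n); save(d,n+'4.png',(310,90,430,210) if n=='scene' else (200,60,350,180),5); np.save(n+'4.npy',pts(d))
E
python3 held.py 4
```

```text
shift [-0.0024  0.0505 -0.0472] turn [-0.     -0.      0.0006] | t 9.7 F [-0.2  0.  -3.1] M [0.06 0.17 0.03] w 0.084 pos [0.5312 0.2649 0.2488]
expected [0.528  0.2668 0.0788] 149.18
scene shelf [0.5255 0.2652] z 0.08 yaw/pitch/roll [149.28] 3039 0.0011
scene shelf [0.5251 0.2652] z 0.0804 yaw/pitch/roll [ 1.4928e+02 -3.0000e-01  1.1000e-01] 3038 0.0011
  in guard frame x,y -0.0096 0.0004
side shelf [0.5272 0.2623] z 0.0768 yaw/pitch/roll [149.12] 2080 0.0012
side shelf [0.527  0.2621] z 0.0769 yaw/pitch/roll [ 1.4914e+02 -1.2000e-01  3.4000e-01] 2080 0.0012
  in guard frame x,y -0.0097 0.0021
```

View pics/scene4.png

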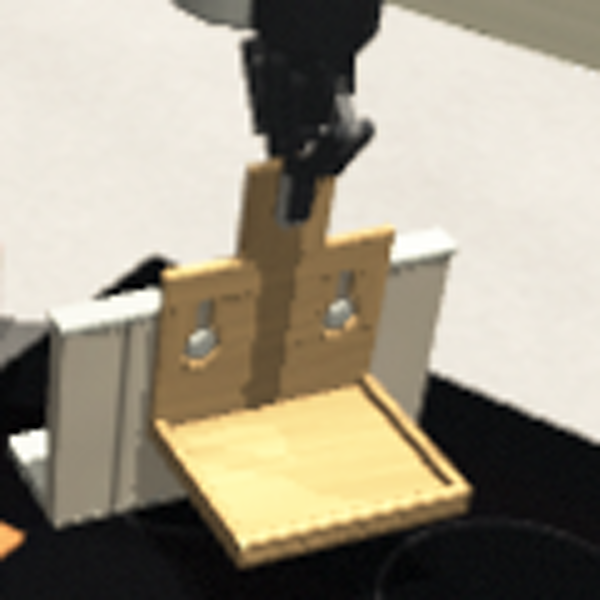

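Both stud heads now sit inside the round holes, at (200,342) and (340,313), and there is no contact force. I'll continue in.

>>> apply_moves:
  series:
    - [[0,-0.002,0,0,0,0,-1],[0,-0.004,0,0,0,0,-1],[0,-0.0055,0,0,0,0,-1],[0,-0.007,0,0,0,0,-1],[0,-0.008,0,0,0,0,-1],[0,-0.008,0,0,0,0,-1],[0,-0.008,0,0,0,0,-1]]

```text
t: 10.5
eef_pos: [0.5245, 0.2688, 0.2488]
tcp_rot: [0.87, 0.494, 0.0, 0.0]
ft_force: [-0.3, 0.8, -2.8]
width: 0.085
```

```bash
python3 - <<'E'
from mv import *
rel((.5733,.2369,.296),-30.85)
for n in ('scene','side'):
    d=cam(n); save(d,n+'5.png',(310,90,430,210) if n=='scene' else (200,60,350,180),5); np.save(n+'5.npy',pts(d))
E
python3 held.py 5
```

```text
shift [-0.0024  0.0583 -0.0472] turn [ 0.     -0.      0.0005] | t 10.5 F [-0.3  0.8 -2.8] M [0.06 0.12 0.02] w 0.085 pos [0.5245 0.2688 0.2488]
expected [0.5211 0.2709 0.0788] 149.17
scene shelf [0.5186 0.269 ] z 0.08 yaw/pitch/roll [149.15] 3058 0.0012
scene shelf [0.5183 0.269 ] z 0.0803 yaw/pitch/roll [149.17  -0.25   0.15] 3058 0.0012
  in guard frame x,y -0.0019 0.0006
side shelf [0.5209 0.267 ] z 0.0766 yaw/pitch/roll [149.04] 2133 0.0012
side shelf [0.5205 0.2662] z 0.0765 yaw/pitch/roll [1.4899e+02 5.0000e-02 4.2000e-01] 2132 0.0012
  in guard frame x,y -0.0021 0.0019
```

View pics/scene5.png

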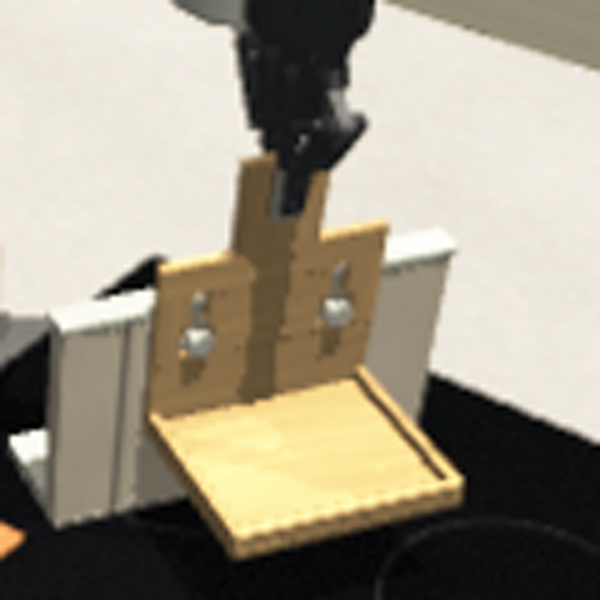

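>>> apply_moves:
  series:
    - [[0,0,0.002,0,0,0,-1],[0,0,0.005,0,0,0,-1],[0,0,0.008,0,0,0,-1],[0,0,0.011,0,0,0,-1],[0,0,0.014,0,0,0,-1],[0,0,0.016,0,0,0,-1],[0,0,0.018,0,0,0,-1],[0,0,0.018,0,0,0,-1]]

```text
t: 11.4
eef_pos: [0.5245, 0.2688, 0.2305]
tcp_rot: [0.87, 0.494, -0.0, -0.0]
ft_force: [-0.0, -0.3, -3.2]
width: 0.08
```

Run:
```python
from mv import *
rel((.5733,.2369,.296),-30.85)
```

```text
shift [-0.0024  0.0583 -0.0655] turn [-0.0002  0.0003  0.0004] | t 11.4 F [-0.  -0.3 -3.2] M [ 0.07  0.08 -0.02] w 0.08 pos [0.5245 0.2688 0.2305]
```

>>> apply_moves:
  series:
    - [[0,0,0.002,0,0,0,-1],[0,0,0.005,0,0,0,-1],[0,0,0.008,0,0,0,-1],[0,0,0.01,0,0,0,-1],[0,0,0.0115,0,0,0,-1],[0,0,0.0125,0,0,0,-1],[0,0,0.013,0,0,0,-1],[0,0,0.013,0,0,0,-1]]

```text
t: 12.2
eef_pos: [0.5245, 0.2688, 0.2178]
tcp_rot: [0.87, 0.494, -0.0, 0.0]
ft_force: [0.0, -0.4, -2.5]
width: 0.083
```

```bash
python3 - <<'E'
from mv import *
rel((.5733,.2369,.296),-30.85)
for n in ('scene','side'):
    d=cam(n); save(d,n+'6.png',(310,90,430,210) if n=='scene' else (200,60,350,180),5); np.save(n+'6.npy',pts(d))
E
python3 held.py 6
```

```text
shift [-0.0024  0.0583 -0.0782] turn [0.     0.     0.0005] | t 12.2 F [ 0.  -0.4 -2.5] M [0.1  0.08 0.02] w 0.083 pos [0.5245 0.2688 0.2178]
expected [0.5211 0.2709 0.0479] 149.17
scene shelf [0.5185 0.2688] z 0.0491 yaw/pitch/roll [149.21] 2974 0.0012
scene shelf [0.5181 0.269 ] z 0.0494 yaw/pitch/roll [149.22  -0.29   0.  ] 2979 0.0012
  in guard frame x,y -0.0017 0.0007
side shelf [0.5208 0.2667] z 0.0456 yaw/pitch/roll [148.83] 2115 0.0013
side shelf [0.5211 0.2668] z 0.0477 yaw/pitch/roll [ 1.4875e+02  1.4000e-01 -2.6100e+00] 2124 0.0016
  in guard frame x,y -0.0022 0.0011
```

View pics/scene6.png

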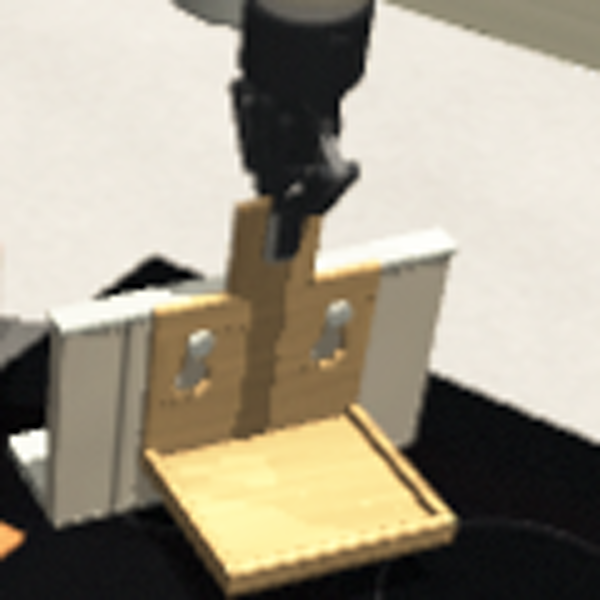

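The heads are now at the slot tops, (201,342) and (338,312). I'll creep down until contact.

>>> apply_moves:
  series:
    - [[0,0,0.0004,0,0,0,-1],[0,0,0.0008,0,0,0,-1],[0,0,0.001,0,0,0,-1],[0,0,0.001,0,0,0,-1]]

```text
t: 12.7
eef_pos: [0.5245, 0.2688, 0.2167]
tcp_rot: [0.87, 0.494, -0.0, 0.0]
ft_force: [-0.1, -0.1, -3.9]
width: 0.087
```

>>> apply_moves:
  series:
    - [[0,0,0.0004,0,0,0,-1],[0,0,0.0008,0,0,0,-1],[0,0,0.0008,0,0,0,-1]]

```text
t: 13.0
eef_pos: [0.5245, 0.2688, 0.2163]
tcp_rot: [0.87, 0.494, 0.0, 0.0]
ft_force: [-0.2, -0.5, 0.6]
width: 0.082
```

>>> apply_moves:
  series:
    - [[0,0,0.0005,0,0,0,-1],[0,-0.0005,0.001,0,0,0,-1],[0,-0.001,0.001,0,0,0,-1],[0,-0.001,0.001,0,0,0,-1]]

```text
t: 13.4
eef_pos: [0.5242, 0.2691, 0.2162]
tcp_rot: [0.87, 0.494, 0.001, 0.001]
ft_force: [1.1, -4.6, 6.5]
width: 0.087
```

It's seated, with 6.5 N upward. I'll open the jaws gently and look.

>>> apply_moves:
  series:
    - [[0,0,0,0,0,0,-0.8],[0,0,0,0,0,0,-0.7],[0,0,0,0,0,0,-0.5],[0,0,0,0,0,0,-0.2],[0,0,0,0,0,0,0.1],[0,0,0,0,0,0,0.3],[0,0,0,0,0,0,0.3]]
  grip_force: 30

```text
t: 14.1
eef_pos: [0.5236, 0.2693, 0.215]
tcp_rot: [0.87, 0.494, -0.0, -0.0]
ft_force: [-0.1, 0.6, -0.5]
width: 0.65
```

```bash
python3 - <<'E'
from mv import *
rel((.5733,.2369,.296),-30.85)
for n in ('scene','side'):
    d=cam(n); save(d,n+'7.png',(310,90,430,210) if n=='scene' else (200,60,350,180),5); np.save(n+'7.npy',pts(d))
E
python3 held.py 7
```

```text
shift [-0.0024  0.0593 -0.081 ] turn [-0.0001  0.      0.0004] | t 14.1 F [-0.1  0.6 -0.5] M [0.01 0.03 0.03] w 0.65 pos [0.5236 0.2693 0.215 ]
expected [0.5202 0.2714 0.045 ] 149.18
scene shelf [0.5182 0.2689] z 0.0462 yaw/pitch/roll [149.15] 2931 0.0014
scene shelf [0.5165 0.2699] z 0.048 yaw/pitch/roll [ 1.4906e+02 -1.5600e+00 -2.0000e-02] 2940 0.0012
  in guard frame x,y 0.0001 0.0008
side shelf [0.5208 0.2672] z 0.0431 yaw/pitch/roll [148.68] 2116 0.0014
side shelf [0.5193 0.2676] z 0.0443 yaw/pitch/roll [148.82  -1.11   0.35] 2111 0.0012
  in guard frame x,y -0.0003 0.0013
```

View pics/scene7.png

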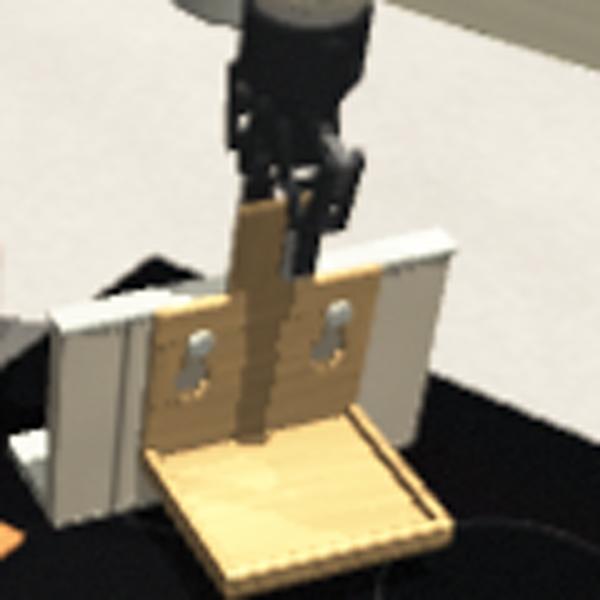

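The shelf hangs on both studs, at (201,342) and (338,312), with a lean of about 1.4°. I'll go up and over to the pot.

Run:
```python
from mv import *
rel((.5625,.0155,.285),-120.85)
rel((.5625,.0155,.15),-120.85)
```

```text
shift [-0.1981  0.1634 -0.07  ] turn [0.     0.     1.5713] | t 14.2 F [0.2 0.1 0.6] M [0.03 0.   0.01] w 0.65 pos [0.5236 0.2694 0.215 ]
shift [-0.1981  0.1634  0.065 ] turn [0.     0.     1.5713] | t 14.2 F [0.2 0.1 0.6] M [0.03 0.   0.01] w 0.65 pos [0.5236 0.2694 0.215 ]
```

>>> apply_moves:
  series:
    - [[0,0,-0.015,0,0,0,0.3],[0,0,-0.035,0,0,0,0.3],[0,0,-0.055,0,0,0,0.3],[0,0,-0.07,0,0,0,0.6],[-0.01,0.008,-0.07,0,0,0.1,1],[-0.025,0.02,-0.07,0,0,0.22,1],[-0.04,0.033,-0.07,0,0,0.35,1],[-0.056,0.046,-0.07,0,0,0.48,1],[-0.072,0.06,-0.07,0,0,0.61,1],[-0.088,0.073,-0.07,0,0,0.74,1],[-0.105,0.086,-0.07,0,0,0.87,1],[-0.12,0.1,-0.07,0,0,1.0,1],[-0.137,0.113,-0.07,0,0,1.13,1],[-0.153,0.126,-0.06,0,0,1.26,1],[-0.17,0.14,-0.04,0,0,1.38,1],[-0.184,0.152,-0.02,0,0,1.47,1],[-0.194,0.16,0,0,0,1.54,1],[-0.198,0.163,0.02,0,0,1.57,1],[-0.198,0.163,0.03,0,0,1.57,1],[-0.198,0.163,0.03,0,0,1.57,1]]

```text
t: 16.2
eef_pos: [0.5618, 0.0159, 0.1842]
tcp_rot: [0.964, -0.265, -0.001, 0.0]
ft_force: [-1.0, 0.5, 0.8]
width: 0.998
```

Run:
```python
from mv import *
from fit import fitpot
rel((.5625,.0155,.058),-120.85)
d=cam('wrist'); save(d,'w8.png',k=1.4); W=pts(d); np.save('w8.npy',W)
q=W.reshape(-1,3); m=np.hypot(q[:,0]-.5625,q[:,1]-.0155)<.05
q=q[m&(q[:,2]>.07)&(q[:,2]<.085)]; print('rim',len(q),((q.min(0)+q.max(0))/2).round(4),(q.max(0)-q.min(0)).round(4))
d=cam('side'); print(fitpot(pts(d),[.5625,.0155]))
d=cam('scene'); save(d,'scene8.png',k=1.4); print(fitpot(pts(d),[.5625,.0155]))
print(manip.observe()['joint_positions'].round(2))
```

```text
shift [ 1.000e-03 -1.000e-04  1.262e-01] turn [0.0008 0.0015 0.0022] | t 16.2 F [-1.   0.5  0.8] M [ 0.01  0.01 -0.01] w 0.998 pos [0.5618 0.0159 0.1842]
rim 1267 [0.5633 0.019  0.0743] [0.0538 0.0531 0.0085]
(array([0.56337265, 0.01528174]), 351)
(array([0.56106652, 0.01626485]), 296)
[-0.02 -0.11  1.77  0.    1.48  2.09]
```

View pics/w8.png

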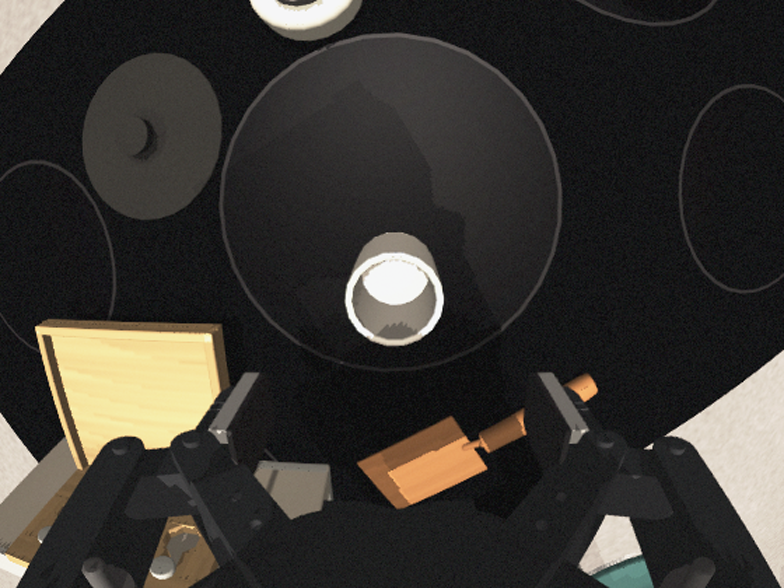

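View pics/scene8.png

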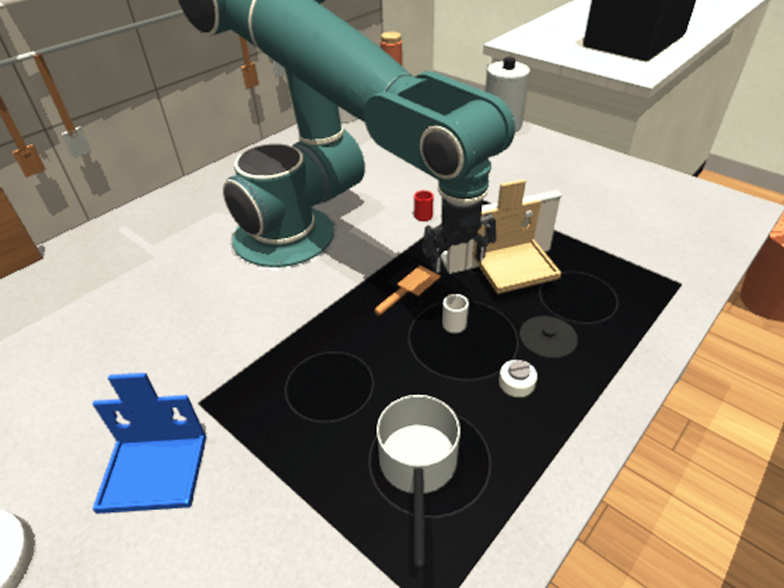

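Wrist view: the pot rim at (395,300) is centred between the jaws, at (238,410) and (548,410). I'll descend and grip.

>>> apply_moves:
  series:
    - [[0.001,0,0.03,0,0,0.002,1],[0.001,0,0.06,0,0,0.002,1],[0.001,0,0.085,0,0,0.002,1],[0.001,0,0.105,0,0,0.002,1],[0.001,0,0.12,0,0,0.002,1],[0.001,0,0.126,0,0,0.002,1],[0.001,0,0.126,0,0,0.002,0.6],[0.001,0,0.126,0,0,0.002,0.45],[0.001,0,0.126,0,0,0.002,0.3],[0.001,0,0.126,0,0,0.002,0.1],[0.001,0,0.126,0,0,0.002,-0.2],[0.001,0,0.126,0,0,0.002,-0.5],[0.001,0,0.126,0,0,0.002,-1],[0.001,0,0.126,0,0,0.002,-1],[0.001,0,0.126,0,0,0.002,-1]]
  grip_force: 35

```text
t: 17.85
eef_pos: [0.5637, 0.0153, 0.0605]
tcp_rot: [0.964, -0.266, 0.001, -0.0]
ft_force: [-0.5, 0.5, 5.5]
width: 0.624
```

```bash
python3 - <<'E'
from mv import *
rel((.5625,.0155,.058),-120.85)
d=cam('side'); save(d,'s9.png',(200,60,400,260),2.9);W=pts(d);np.save('side9.npy',W)
d=cam('scene');np.save('scene9.npy',pts(d)); save(d,'c9.png',(270,100,430,260),3.6)
E
cat > hung.py <<'E'
from fit import *
import sys
for n,g in (('scene',(.517,.2705)),('side',(.5197,.2689))):
    W=np.load(n+sys.argv[1]+'.npy'); v,m,e=fit(W,SH,[g[0],g[1],np.radians(149),.046,-.02,0],None)
    d=v[:2]-g; a=np.radians(149.15); print(n,v[:2].round(4),'z',v[3].round(4),np.degrees(v[[2,4,5]]).round(2),m,'guard xy',(d@[np.cos(a),np.sin(a)]).round(4),(d@[-np.sin(a),np.cos(a)]).round(4))
    print('  tray pt',(R.from_euler('ZYX',[v[2],v[4],v[5]]).apply([-.074,0,.008])+[v[0],v[1],v[3]]).round(4))
E
python3 hung.py 9
```

```text
shift [-0.0011  0.0005  0.0025] turn [-0.0011 -0.0017 -0.0007] | t 17.85 F [-0.5  0.5  5.5] M [ 0.06  0.17 -0.07] w 0.624 pos [0.5637 0.0153 0.0605]
scene [0.5169 0.2706] z 0.0479 [ 1.4901e+02 -1.5200e+00  7.0000e-02] 2704 guard xy 0.0001 -0.0
  tray pt [0.5805 0.2324 0.054 ]
side [0.5155 0.2624] z 0.0469 [150.76   1.02  -5.06] 890 guard xy 0.0003 0.0078
  tray pt [0.5796 0.2257 0.0562]
```

View pics/c9.png

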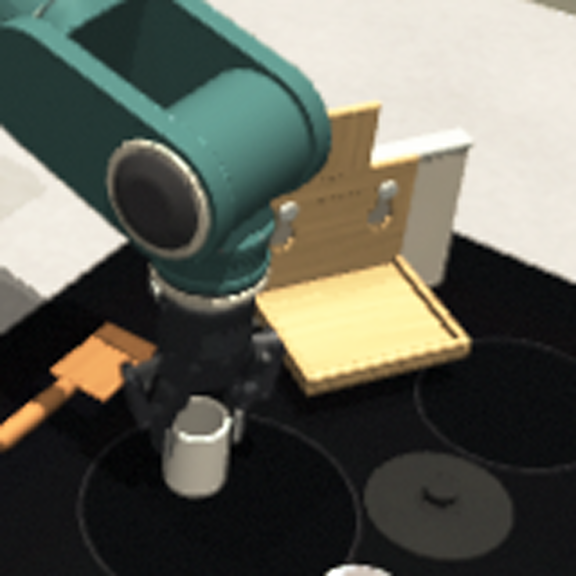

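Run:
```python
from mv import *
rel((.587,.2285,.2),-120.85)
print(manip.observe()['joint_positions'].round(2))
```

```text
shift [-0.0893 -0.1951 -0.1394] turn [-0.0011 -0.0017 -0.0008] | t 17.95 F [-0.9  0.8  6.8] M [ 0.05  0.26 -0.04] w 0.623 pos [0.5637 0.0153 0.0605]
[-0.02 -0.01  1.89  0.    1.26  2.09]
```

>>> apply_moves:
  series:
    - [[0,0,-0.005,0,0,0,-1],[0,0,-0.02,0,0,0,-1],[0,0,-0.04,0,0,0,-1],[0,0,-0.065,0,0,0,-1],[0,0,-0.09,0,0,0,-1],[0,0,-0.112,0,0,0,-1],[-0.004,-0.008,-0.13,0,0,0,-1],[-0.01,-0.022,-0.14,0,0,0,-1],[-0.018,-0.04,-0.142,0,0,0,-1],[-0.027,-0.06,-0.142,0,0,0,-1],[-0.037,-0.08,-0.142,0,0,0,-1],[-0.046,-0.1,-0.142,0,0,0,-1],[-0.055,-0.12,-0.142,0,0,0,-1],[-0.064,-0.14,-0.142,0,0,0,-1],[-0.073,-0.16,-0.142,0,0,0,-1],[-0.081,-0.177,-0.142,0,0,0,-1],[-0.086,-0.188,-0.142,0,0,0,-1],[-0.089,-0.194,-0.142,0,0,0,-1],[-0.09,-0.195,-0.142,0,0,0,-1],[-0.09,-0.195,-0.142,0,0,0,-1]]

```text
t: 19.95
eef_pos: [0.5859, 0.2286, 0.201]
tcp_rot: [0.964, -0.266, -0.0, 0.0]
ft_force: [-0.0, 0.5, -1.1]
width: 0.625
```

```bash
python3 - <<'E'
from mv import *
rel((.587,.2285,.2),-120.85)
d=cam('scene');np.save('scene10.npy',pts(d)); save(d,'c10.png',(290,80,450,230),3.8)
d=cam('side'); save(d,'s10.png',(190,40,390,240),2.9); np.save('side10.npy',pts(d))
d=cam('wrist'); save(d,'w10.png',k=1.2)
print(manip.observe()['joint_positions'].round(2))
E
python3 hung.py 10
```

```text
shift [ 0.001  -0.0005  0.001 ] turn [ 0.0003  0.     -0.0009] | t 19.95 F [-0.   0.5 -1.1] M [ 0.03  0.02 -0.01] w 0.625 pos [0.5859 0.2286 0.201 ]
[ 0.33  0.03  1.61 -0.    1.5   2.44]
scene [0.5138 0.2652] z 0.0476 [ 1.4907e+02 -1.2500e+00  6.0000e-02] 2353 guard xy 0.0001 0.0062
  tray pt [0.5774 0.2271 0.054 ]
side [0.519  0.2681] z 0.0445 [ 1.4897e+02 -1.4300e+00  2.0000e-02] 2144 guard xy 0.0002 0.0011
  tray pt [0.5825 0.2298 0.0507]
```

View pics/c10.png

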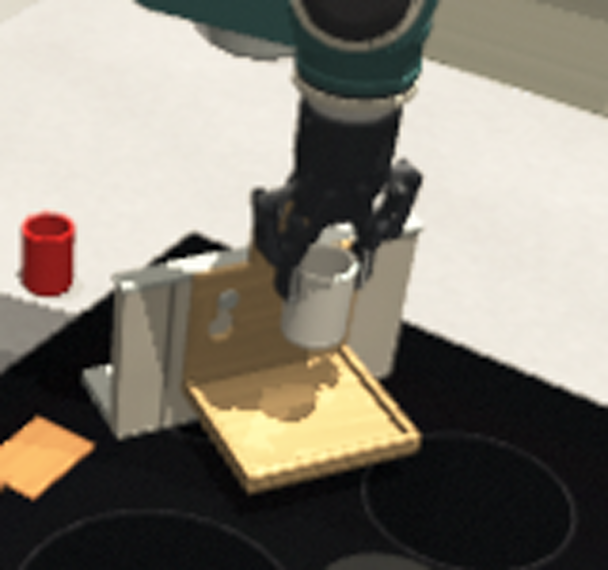

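View pics/s10.png

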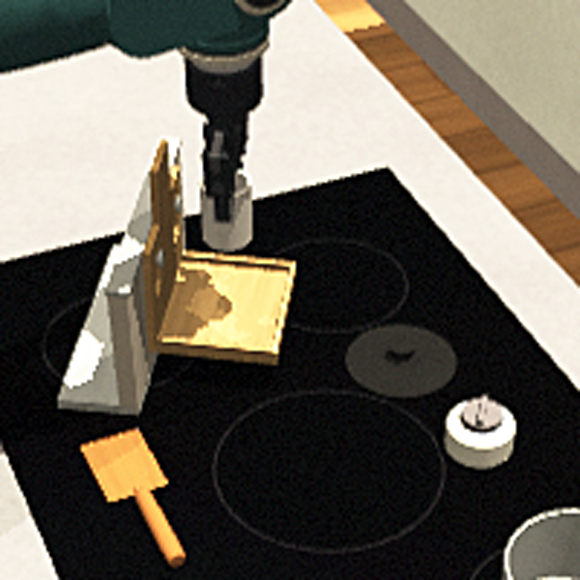

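Run:
```python
from fit import *
for n,g in (('scene',(.517,.2705)),('side',(.5197,.2689))):
    W=np.load(n+'10.npy'); v,k=fitpot(W,[.587,.2285],.148,.2)
    P=W.reshape(-1,3);r=np.hypot(P[:,0]-v[0],P[:,1]-v[1]);q=P[(r<.03)&(P[:,2]>.12)&(P[:,2]<.19)]
    d=v-g;a=np.radians(149.15);print(n,v.round(4),k,'guard xy',(d@[np.cos(a),np.sin(a)]).round(4),(d@[-np.sin(a),np.cos(a)]).round(4),'bottom z',np.percentile(q[:,2],1).round(4))
```

```text
scene [0.5824 0.229 ] 173 guard xy -0.0774 0.0021 bottom z 0.1495
side [0.5851 0.2273] 162 guard xy -0.0775 0.0022 bottom z 0.1437
```

The pot is held upright above the tray's middle, at guard x −77 mm and y +2 mm. I'll lower it.

>>> apply_moves:
  series:
    - [[0,0,0.01,0,0,0,-1],[0,0,0.025,0,0,0,-1],[0,0,0.04,0,0,0,-1],[0,0,0.054,0,0,0,-1],[0,0,0.066,0,0,0,-1],[0,0,0.076,0,0,0,-1],[0,0,0.083,0,0,0,-1],[0,0,0.087,0,0,0,-1],[0,0,0.089,0,0,0,-1],[0,0,0.09,0,0,0,-1],[0,0,0.09,0,0,0,-1]]

```text
t: 21.2
eef_pos: [0.5861, 0.2289, 0.1113]
tcp_rot: [0.964, -0.266, 0.0, -0.0]
ft_force: [-0.1, 0.4, -1.0]
width: 0.625
```

Run:
```python
from mv import *
rel((.587,.2285,.1063),-120.85)
d=cam('side'); save(d,'s11.png',(190,60,340,210),3.8); np.save('side11.npy',pts(d))
```

```text
shift [ 0.001  -0.0002  0.005 ] turn [-0.0004 -0.0003 -0.0008] | t 21.2 F [-0.1  0.4 -1. ] M [ 0.05  0.05 -0.07] w 0.625 pos [0.5861 0.2289 0.1113]
```

View pics/s11.png

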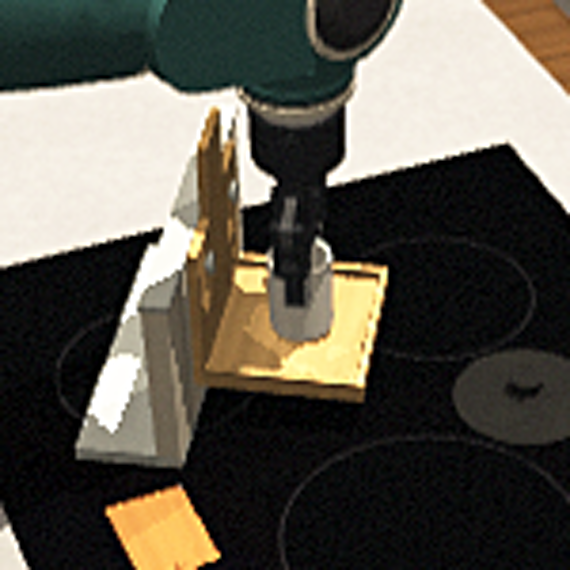

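Clear of everything, with the tab at (212,130) well away from the gripper. I'll creep down.

>>> apply_moves:
  series:
    - [[0,0,0.001,0,0,0,-1],[0,0,0.002,0,0,0,-1],[0,0,0.003,0,0,0,-1],[0,0,0.0035,0,0,0,-1],[0,0,0.0035,0,0,0,-1]]

```text
t: 21.75
eef_pos: [0.5859, 0.2288, 0.1074]
tcp_rot: [0.964, -0.266, -0.0, 0.0]
ft_force: [0.2, -0.4, -1.9]
width: 0.623
```

>>> apply_moves:
  series:
    - [[0,0,0.0004,0,0,0,-1],[0,0,0.0008,0,0,0,-1],[0,0,0.0008,0,0,0,-1]]

```text
t: 22.05
eef_pos: [0.5861, 0.2288, 0.107]
tcp_rot: [0.964, -0.266, 0.0, -0.0]
ft_force: [-0.7, -1.3, 2.5]
width: 0.626
```

Contact is about 4 N. I'll release gently.

>>> apply_moves:
  series:
    - [[0,0,0,0,0,0,0.27],[0,0,0,0,0,0,0.3],[0,0,0,0,0,0,0.34],[0,0,0,0,0,0,0.4],[0,0,0,0,0,0,0.5],[0,0,0,0,0,0,0.6],[0,0,0,0,0,0,0.6]]
  grip_force: 20

```text
t: 22.75
eef_pos: [0.5859, 0.2288, 0.1067]
tcp_rot: [0.964, -0.266, -0.0, 0.0]
ft_force: [-0.3, 0.1, 0.2]
width: 0.8
```

```bash
python3 - <<'E'
from mv import *
rel((.587,.2285,.1063),-120.85)
d=cam('side'); save(d,'s12.png',(190,60,340,210),3.8); np.save('side12.npy',pts(d))
d=cam('wrist'); save(d,'w12.png',k=1.2)
E
python3 hung.py 12 2>/dev/null | tail -2; python3 - <<'E'
E
```

```text
shift [ 0.0011 -0.0003  0.0004] turn [ 0.     -0.     -0.0007] | t 22.75 F [-0.3  0.1  0.2] M [-0.03  0.01 -0.04] w 0.8 pos [0.5859 0.2288 0.1067]
```

View pics/s12.png

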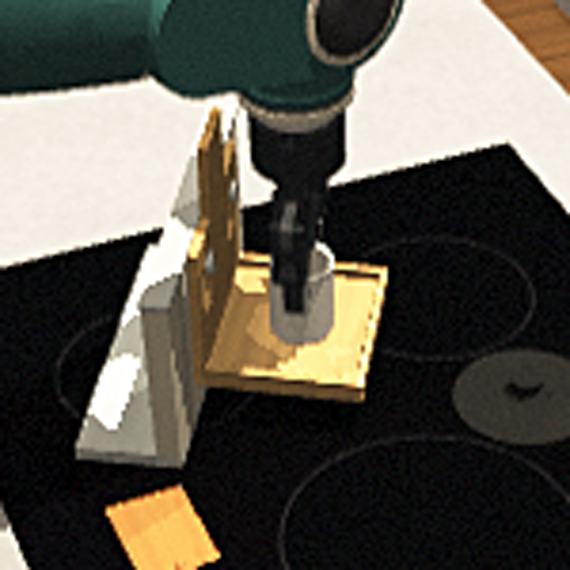

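View pics/w12.png

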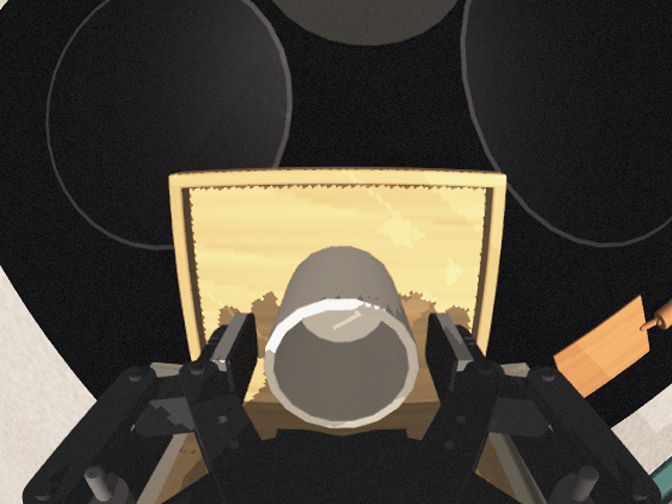

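The pot stands in the tray, clear of both pads at (240,350) and (445,350). I'll retreat straight up, then away.

>>> apply_moves:
  series:
    - [[0,0,-0.005,0,0,0,0.6],[0,0,-0.015,0,0,0,0.6],[0,0,-0.03,0,0,0,0.6],[0,0,-0.05,0,0,0,0.6],[0,0,-0.075,0,0,0,0.6],[0,0,-0.1,0,0,0,0.6],[0,0,-0.125,0,0,0,0.6],[0.0,0.02,-0.15,0,0,0,0.6],[0.0,0.05,-0.16,0,0,0,0.6],[0.0,0.085,-0.16,0,0,0,0.6],[0.0,0.12,-0.16,0,0,0,0.6],[0.0,0.16,-0.16,0,0,0,0.6],[0.0,0.2,-0.16,0,0,0,0.6],[0.0,0.22,-0.16,0,0,0,0.6],[0.0,0.22,-0.16,0,0,0,0.6]]

```text
t: 24.35
eef_pos: [0.472, 0.0383, 0.2687]
tcp_rot: [0.964, -0.267, 0.001, -0.0]
ft_force: [0.4, 0.7, 0.2]
width: 0.805
```

```bash
python3 - <<'E'
from mv import *
from fit import *
s=manip.observe();print(s['t'],np.round(s['ft_force'],1),np.round(s['eef_pos'],3),np.abs(s['joint_velocities']).max().round(3))
for n,g in (('scene',(.517,.2705)),('side',(.5197,.2689))):
    d=cam(n); save(d,n+'13.png',k=1.4); W=pts(d);np.save(n+'13.npy',W)
    save(d,n+'13c.png',(300,90,450,230) if n=='scene' else (190,60,340,210),3.8)
    v,k=fitpot(W,[.585,.229],.07,.13); e=v-g;a=np.radians(149.15);print(n,'pot',v.round(4),k,'guard xy',(e@[np.cos(a),np.sin(a)]).round(4),(e@[-np.sin(a),np.cos(a)]).round(4))
E
python3 hung.py 13
```

```text
24.35 [0.4 0.7 0.2] [0.472 0.038 0.269] 0.041
scene pot [0.5835 0.2278] 247 guard xy -0.079 0.0025
side pot [0.5858 0.2273] 266 guard xy -0.078 0.0018
scene [0.5166 0.2702] z 0.0481 [ 1.4905e+02 -1.7400e+00 -1.2000e-01] 2719 guard xy 0.0001 0.0005
  tray pt [0.5803 0.232  0.0539]
side [0.5135 0.2609] z 0.0408 [154.17   3.41  -0.42] 1365 guard xy 0.0012 0.01
  tray pt [0.5795 0.2289 0.0532]
```

View pics/scene13.png

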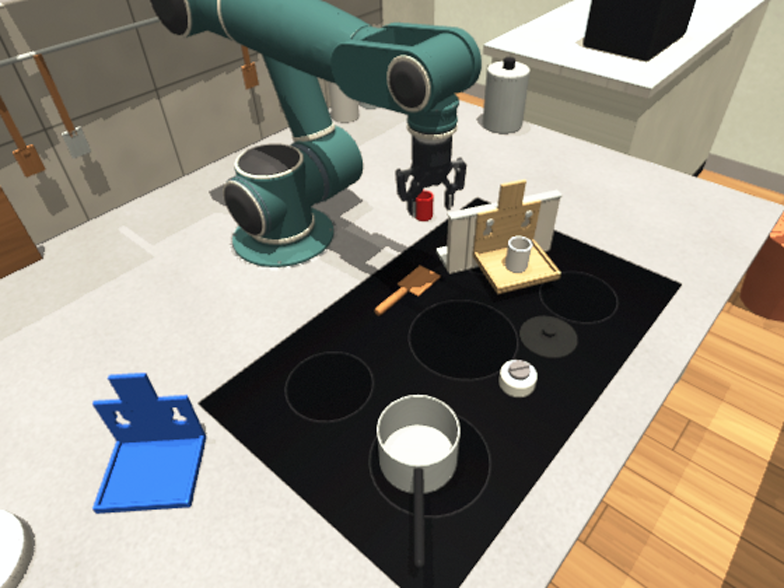

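View pics/side13c.png

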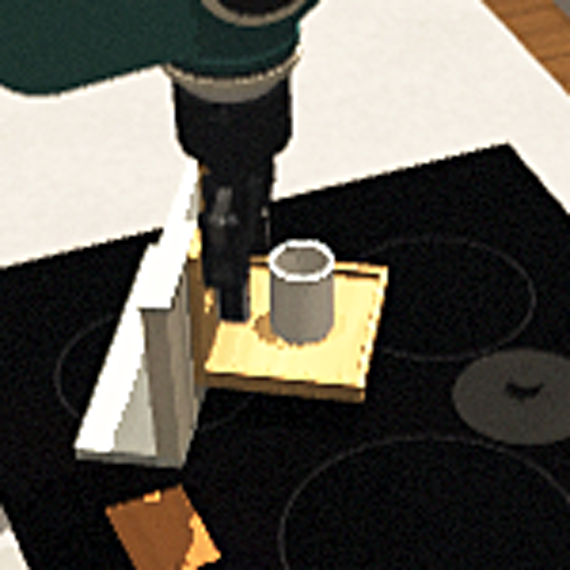

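View pics/scene13c.png

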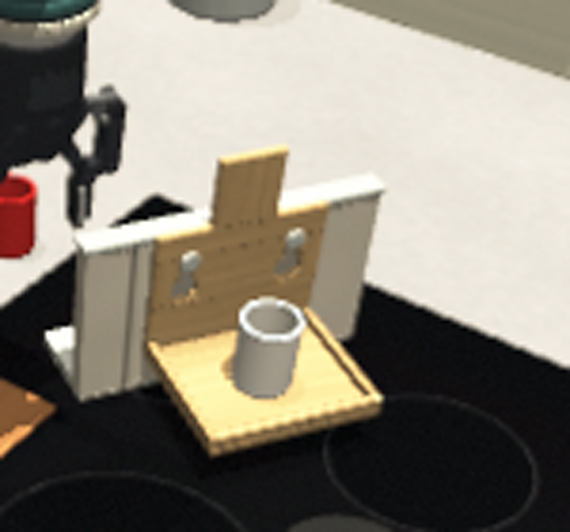

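The shelf hangs with both stud heads at the slot tops, (189,262) and (294,238). The pot stands upright in the tray at (266,345), and the bystanders are unmoved. I'll hold briefly, then hand in.

>>> apply_moves:
  series:
    - [[0,0,0,0,0,0,0.6],[0,0,0,0,0,0,0.6],[0,0,0,0,0,0,0.6],[0,0,0,0,0,0,0.6],[0,0,0,0,0,0,0.6]]

```text
t: 24.95
eef_pos: [0.473, 0.0402, 0.2666]
tcp_rot: [0.964, -0.266, -0.0, 0.0]
ft_force: [0.2, 0.5, -0.4]
width: 0.802
```

```bash
python3 - <<'E'
from fit import *
d=cam('scene'); np.save('scene14.npy',pts(d)); print('pot',fitpot(np.load('scene14.npy'),[.585,.229],.07,.13))
d=cam('side'); np.save('side14.npy',pts(d))
E
python3 hung.py 14 | head -2; python3 -c "
from station import manip; print(manip.sign_off())"
```

```text
pot (array([0.58357859, 0.22774151]), 260)
scene [0.5167 0.27  ] z 0.0479 [ 1.4905e+02 -1.6300e+00 -2.0000e-02] 2718 guard xy 0.0 0.0006
  tray pt [0.5803 0.2318 0.0538]
the job is handed in; nothing more can be done
None
```

The plywood shelf is hung on both studs and slid down until it touched home, with about 6 N upward on the wrist when it seated. The white salt pot was then set upright in its tray with about 4 N of contact and released. I handed the job in at about 25 s.

**Last checks (scene camera):**
- **Shelf:** both stud heads are at the tops of the slots. The back is on the panel, within 1 mm sideways, and at home height once that camera's height bias of about 2 mm is removed. It leans forward about 1.6°, inside the 2° limit.
- **Pot:** it stands near the tray's middle, about 78 mm in front of the panel and 2 mm off centre, and did not move between the last two pictures.
- **Bystanders and arm:** the saucepan, lid, timer and spatula look unmoved, judged by eye. The arm is clear and reads no contact force.

**Disagreement:** in the last side-camera pictures the gripper hid much of the shelf, so that camera's shelf fit was off (about 10 mm and 5° at the last reading) and I disregarded it. Its unobstructed fits, up to just before the pot was lowered, agreed with the scene camera. Its pot position agreed to within 1 mm after release.

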